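Fetch the torch-parts case and slide off its lipped lid

ROBOT

A 6-joint arm with a two-finger parallel gripper is mounted at the origin on the work surface. World frame = base frame: x ahead of the robot, y to its left, z up, the work surface at z = 0. Lengths are in m, angles in rad, forces in N, time in s.
With the tool pointing down it reaches from about 0.425 to 0.925 m from the base axis. Payload 12.5 kg.
Tool frame: the origin (TCP) lies on the centre line of the jaws, within the pads' length; the fingertips stand 22 mm ahead of it and the grasp point (between the pads) lies 3 mm ahead of it; z points along the fingers, y is the direction in which the jaws open and shut (so a half turn about z gives the same grasp; the last joint's range is limited). The gripper opens to 85 mm and grips with 20 to 120 N. Pads are 22 mm wide; open, the fingers measure 114 mm over their backs; the gripper's body (76 mm by 85 mm) begins 54 mm behind the grasp point. The pads swing forward as they close: fully open they stand 13 mm farther back than shut.
Start: joints at [-1.372, 0.491, 1.559, -0, 1.092, -0.106], TCP at [0.188, -0.596, 0.253] pointing down, gripper open.
Joint ranges: [-3.1, 3.1], [-0.84, 2.19], [0.05, 2.79], [-1.13, 4.28], [0.06, 2.93], [-2.69, 2.69]. Speed limits (rad/s): [2.22, 2.22, 2.79, 3.14, 3.14, 3.14].

INTERFACE

Orientations are given as a rotation vector (axis times angle).
In Python, from workcell import robot gives the robot as it stands. The module is installed in compiled form; this text tells all that it offers.
- The arm moves only by the tool jog_arm, never from a script. Its argument "motion" is a list of rows, each a list of 7 numbers: the gripper's target within -1 to 1 (fully open at 1, half-way at 0, shut at -1), then the shift along the tool's x, y, z in cm, then the turn, a rotation vector about the tool's x, y, z in degrees. A call has 1 to 20 rows; each row shifts and turns the commanded pose from where the row before left it, along the tool's axes as they then stand; what a row does not reach is not made up. A row lasts 1/8 s, in which the tool goes at most 62.5 mm and 10.7 degrees, less where a joint would pass 70% of its speed; a pose out of reach is approached as far as the arm can. A call with a gripper value outside its range is refused whole. The fingers move at their own pace and stop on an object; the grip force is fixed at half the most. Time passes only in rows, so rows that do not move let the fingers close. It gives the time, the measured TCP pose, the force and the opening at its end, in the units of the state.
- robot.read_state(): the state, without advancing time (a new reading comes with each control period).
- robot.snapshot(name): name is "scene" or "top" or "wrist"; returns a dict with "color" (384x512x3 uint8, red, green, blue), "camera_matrix" (3x3 intrinsics, pixels), "R" (3x3) and "t" (3): a world point X has camera coordinates R X + t; the wrist camera has in their place "mount" (4x4, takes a point from camera to tool coordinates, whose origin is the TCP and whose axes are the flange's). Camera axes: x right, y down, z forward; pixel columns grow to the right and rows downward; lengths in m; the calibration is good to about 2 mm. A picture is of the moment at which its call begins: read the wrist's pose just before it. There is no depth.
- robot.sign_off(): hands the job in, once; it reports no verdict.
Trained networks look in the newest picture that a camera, given by its name, has taken for a name from the list of things; names that differ only in an ending like _2 or _b are one class to them, and where a whole thing is asked for, a point or a joint stands for the part that bears it (a point fixed in the world has none). Each returns a list of dicts, best first, with "score" (0 to 1); they miss things now and then, are a little off and sometimes report something else, mostly with a low value. They report only what shows in the picture. A call takes as long as a camera call.
- robot.boxes_of(camera, label): "point" ([x, y, z] in m, in the coordinates of the camera as it stood for that picture, good to about 4 mm: the middle of the surface that is visible of it).
The state is a dict: "clock": time; "joint_pos": joint angles; "joint_vel": joint speeds; "joint_torque": joint torques, N m; "tool_pos": TCP position; "tcp_rot": TCP orientation; "force": force on the tool from outside, world axes, zero at the start; "wrist_torque": the same for the moment, N m; "gripper_width": finger opening in m.
Only numpy, scipy, OpenCV 4.12 (cv2) and the standard library are available. Lean on these libraries where they do the work, as an engineer would, in place of code of your own. Each camera call takes 0.05 s, during which the arm holds its last target. There are 200 camera calls.

TASK

Draw the blue torch-parts case out along the bench by its tail until it is clear of the riser, let go, then take it round the middle, carry it level to the green mat and set it down wholly on the mat, still closed. Let go, then lift the pull end of its red lid over the end lip, slide the lid straight out of its grooves and lay it flat, right way up, on the mat or bench beside the case, letting go only once it is down. Leave the spray can, welding magnet, wire brush and welded T-piece as they are.

Things in the scene. Friction and masses are not known exactly. Their poses are not given: they have to be found in the camera images.
- case: Blue plastic case, 176 long (x) x 66 wide (y) x 51 high, 0.85 kg, loose. Origin: centre of its underside; z up; +x to its lip (pull) end, -x to its closed tail. It starts under the riser, lip end inwards, the tail 70 to 90 mm out. Balanced about its middle. Plain side walls, to be gripped at heights 5 to 40; 40 N is enough, far more may make it twist in the fingers. Parts inside stay put.
- lid: Red flat lid, 162 long (x) x 56 wide (y) x 4 thick, 0.09 kg, loose; origin: centre of its underside; +x towards its pull end, z up. Shut, its origin is at (0, 0, 37) of the case frame, axes parallel, resting on ledges between side walls 60 apart: 3 mm play lengthways either way, 2 mm sideways, 7 of free height under the flanges. It slides freely.
- lid_pull (a point): Centre of the black pull block on the lid's top: block 14 (along lid x) x 36 (along y) x 20 high, standing on the lid's top face at lid x = +62; this point is 10 above the lid's top face and 14 above its underside.
- case_tail (a point): Middle of the bottom edge of the case's closed tail end (case x = -88).
- case_front (a point): Middle of the bottom edge of the case's lip end (case x = +88).
- case_lip (a point): Middle of the top of the lip: the lip-end wall (case x = 84 to 88) stands 42 high, 5 above the ledges the lid lies on, so the lid's end must be raised between 5 and 12 here before the lid can slide out towards case +x.
- case_groove (a point): Front end of the lid grooves, at case (6, 0, 48): flanges over the lid's edges (underside 48, top 51 high, 48 apart) run from the tail to here; from here to the lip end the side walls are 42 high and open above. After about 90 of sliding the lid is clear of the flanges and can be lifted away.
- riser: Grey sheet-steel bench riser (low shelf), fixed. Origin on the bench 60 in front of its front edge, midway between its legs; its top spans x = 60 to 260 and y = -178 to 178, underside 87 and top 90 above the bench, a leg plate at each side; a wire spool and a carton stand on it from x = 140 back, up to 136 high. Open towards -x.
- mat: Green bench mat, 220 (x) x 280 (y) x 3 thick, fixed flat on the bench; origin: centre of its underside.
- brush: Wire brush with wooden handle, 225 (x) x 26 (y) x 30 high, lying beside the case; origin under its middle. Bystander.
- coupon: Welded steel T-piece: base plate 150 (x) x 60 (y) x 8, with a rib 8 thick along x, 58 high in all, 1 kg, standing beside the case; origin: centre of its underside. Bystander.
- spraycan: Yellow spray can, 58 diameter, 180 tall, standing at one end (y) of the mat; origin: centre of its underside. Bystander.
- magnet: Red welding magnet block, 80 x 80 x 18 high, lying at the other end of the mat; origin: centre of its underside. Bystander.

How it is judged:
On the way, in this order (a step that is already met when the one before it is completed fails the run):
1. the case, still shut, lies on the bench, drawn out clear of the riser's front edge, and is let go (x of case_front in the frame of riser below 0.065 m and height (world z) of case below 0.01 m and contact force between case and the fingers below 0.2 N and x of lid in the frame of case below 0.008 m and z of lid in the frame of case below 0.042 m), for 0.1 s.
2. the case stands wholly on the mat, let go, with its lid still shut (x of case_tail in the frame of mat between -0.115 and 0.115 m and y of case_tail in the frame of mat between -0.145 and 0.145 m and x of case_front in the frame of mat between -0.115 and 0.115 m and y of case_front in the frame of mat between -0.145 and 0.145 m and height (world z) of case below 0.007 m and angle between case's own z axis and vertical below 0.05 rad and x of lid in the frame of case below 0.008 m and z of lid in the frame of case below 0.042 m and contact force between case and the fingers below 0.2 N), for 0.2 s.
3. the lid, raised over the lip, has been slid at least 60 mm straight out of its grooves (x of lid in the frame of case above 0.06 m and z of lid in the frame of case below 0.08 m and y of lid in the frame of case between -0.015 and 0.015 m), for 0.1 s.
At the end, for the whole second after the job is handed in: Case upright (0.05 rad) and at rest on the mat, both end middles inside its outline (5 mm over at most), underside within 4 mm of the mat's top; lid at rest beside it (middles within 300 mm), flat (0.06 rad), right way up, underside less than 8 mm above the bench (x of case_tail in the frame of mat between -0.115 and 0.115 m and y of case_tail in the frame of mat between -0.145 and 0.145 m and x of case_front in the frame of mat between -0.115 and 0.115 m and y of case_front in the frame of mat between -0.145 and 0.145 m and height (world z) of case below 0.007 m and angle between case's own z axis and vertical below 0.05 rad and height (world z) of lid below 0.008 m and angle between lid's own z axis and vertical below 0.06 rad and linear speed of each of lid, case below 0.02 m/s and horizontal distance between lid and case below 0.3 m); the robot touches nothing.
It fails at once if the case is tipped more than 0.3 rad (it is to be carried level) (angle between case's own z axis and vertical above 0.3 rad).
It fails at once if the case is lifted by a hold more than 40 mm from its middle (height (world z) of case above 0.03 m and (x of the grasp point in the frame of case above 0.04 m or x of the grasp point in the frame of case below -0.04 m)).
It fails at once if the case is let fall (out of the fingers more than 30 mm up) (height (world z) of case above 0.03 m and contact force between case and the fingers below 0.05 N).
It fails at once if the lid is let fall (out of the fingers when drawn out or lifted off the case and still more than 30 mm up) (height (world z) of lid above 0.03 m and height (world z) of case below 0.02 m and contact force between lid and the fingers below 0.05 N and (horizontal distance between lid and case above 0.09 m or height (world z) of lid above 0.08 m)).
It fails at once if the spray can, magnet, brush or T-piece is moved more than 20 mm or tipped over (distance of any of spraycan, magnet, brush, coupon from where it was at the start of the episode above 0.02 m or angle between spraycan's own z axis and vertical above 0.3 rad).
It also fails if it takes over 64 s, if anything falls off the work surface, if the arm or the gripper's body presses on something with over 40 N, if the wrist force passes 120 N, or if a joint passes its speed limit or range.

## Working session

There is one attempt and no reset: what is moved stays moved. The work goes in short steps, Python scripts to look and compute and a tool call to move; the robot and the scene stay as the last step left them, time stands still between calls to the robot, and variables do not carry over. Pictures are saved under pics/ and viewed, about 8 in all and at most 12, crops included, and the job is handed in when it is done.

Besides the shell and the picture viewer there is one more tool, called after ">>>" as name(argument=value, ...) on one line, values as JSON. jog_arm: Moves the arm, as the interface text tells. Its arguments: {"type":"object","properties":{"motion":{"type":"array"}},"required":["motion"]}

```bash
mkdir -p pics
cat > h.py <<'E'
import numpy as np, cv2
from scipy.spatial.transform import Rotation as Ro
from workcell import robot
def snap(n,f=None):
    s=robot.read_state(); p=robot.snapshot(n)
    if n=="wrist":
        T=np.eye(4);T[:3,:3]=Ro.from_rotvec(s["tcp_rot"]).as_matrix();T[:3,3]=s["tool_pos"]
        M=T@np.array(p["mount"]); p["R"]=M[:3,:3].T; p["t"]=-M[:3,:3].T@M[:3,3]
    p["R"]=np.array(p["R"]);p["t"]=np.array(p["t"]).ravel();p["K"]=np.array(p["camera_matrix"])
    if f: cv2.imwrite("pics/"+f,cv2.cvtColor(p["color"],cv2.COLOR_RGB2BGR))
    return p
def w(p,pt): return p["R"].T@(np.array(pt)-p["t"])
def ray(p,uv,z):
    d=p["R"].T@np.linalg.inv(p["K"])@[uv[0],uv[1],1]; c=-p["R"].T@p["t"]
    return c+d*(z-c[2])/d[2]
def proj(p,X):
    q=p["K"]@(p["R"]@np.array(X)+p["t"]); return q[:2]/q[2]
def find(p,n,labels):
    for l in labels:
        for d in robot.boxes_of(n,l)[:2]:
            X=w(p,d["point"]); print(n,l,round(d["score"],2),X.round(3),proj(p,X).round(0))
E
python3 - <<'E'
from h import *
s=robot.read_state(); print(s["clock"],s["tool_pos"],s["tcp_rot"],s["gripper_width"])
L=["case","lid","lid_pull","case_tail","riser","mat","brush","coupon","spraycan","magnet"]
a=snap("top","top0.png"); find(a,"top",L)
b=snap("scene","scene0.png"); find(b,"scene",L)
print(robot.read_state()["clock"])
E
```

```text
0.0 [ 0.18755217 -0.59597853  0.25271116] [-3.10404762e+00 -4.76804319e-01  1.23121131e-04] 0.0853236050878691
top case 0.76 [ 0.567 -0.236  0.055] [332. 206.]
top lid 0.82 [ 0.581 -0.26   0.037] [339. 203.]
top lid 0.53 [ 0.565 -0.238  0.053] [333. 207.]
top lid_pull 0.57 [ 0.583 -0.257  0.04 ] [338. 203.]
top case_tail 0.5 [ 0.567 -0.235  0.051] [332. 207.]
top riser 0.92 [ 0.706 -0.209  0.09 ] [325. 164.]
top mat 0.93 [0.57  0.234 0.005] [195. 206.]
top mat 0.35 [ 0.563 -0.233  0.047] [331. 208.]
top brush 0.8 [ 0.532 -0.106  0.019] [293. 218.]
top coupon 0.85 [ 0.596 -0.35   0.004] [363. 201.]
top coupon 0.31 [ 0.568 -0.234  0.053] [332. 206.]
top spraycan 0.87 [0.549 0.039 0.182] [250. 205.]
top spraycan 0.41 [0.57  0.234 0.006] [195. 206.]
scene case 0.6 [ 0.553 -0.284  0.053] [176. 228.]
scene lid 0.5 [ 0.559 -0.255  0.042] [185. 227.]
scene case_tail 0.7 [ 0.551 -0.283  0.053] [176. 228.]
scene riser 0.95 [ 0.736 -0.237  0.092] [215. 254.]
scene riser 0.51 [0.549 0.427 0.019] [338. 151.]
scene mat 0.63 [0.581 0.235 0.006] [304. 178.]
scene coupon 0.49 [ 0.572 -0.364  0.027] [158. 248.]
scene spraycan 0.72 [0.572 0.031 0.124] [258. 178.]
scene magnet 0.65 [0.549 0.428 0.018] [338. 151.]
1.1
```

View pics/top0.png

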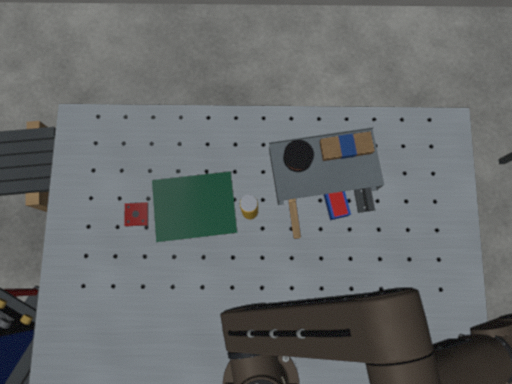

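View pics/scene0.png

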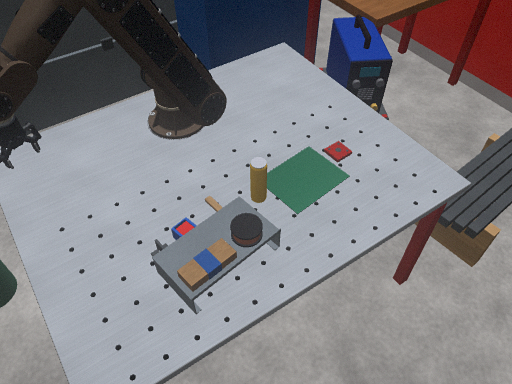

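The top view shows the case tail at about (338,204) sticking out from under the riser. The brush is to its left at (294,218) and the T-piece to its right at (364,200). The mat is at (195,206), with the can at (250,205) and the magnet at (137,214). I'll fit outlines from colour next.

Run:
```python
from h import *
p=snap("top"); hsv=cv2.cvtColor(p["color"],cv2.COLOR_RGB2HSV); H,S,V=cv2.split(hsv)
def rect(m,z,roi,n):
    k=np.zeros_like(m,dtype=np.uint8);x0,y0,x1,y1=roi;k[y0:y1,x0:x1]=m[y0:y1,x0:x1]
    ys,xs=np.nonzero(k)
    P=np.array([ray(p,(x,y),z)[:2] for x,y in zip(xs,ys)],np.float32)
    r=cv2.minAreaRect(P); print(n,len(xs),np.round(r[0],3),np.round(r[1],3),r[2]); print(cv2.boxPoints(r).round(3).tolist())
B=(H>100)&(H<130)&(S>140); Rd=((H<8)|(H>172))&(S>120)
rect((B|Rd),.045,(315,180,356,225),"case"); rect(Rd,.041,(315,180,356,225),"lid")
rect((H>55)&(H<90)&(S>80),.003,(145,165,245,250),"mat")
rect(Rd,.018,(115,195,155,235),"mag")
rect((H>8)&(H<25)&(S>80)&(V>60),.03,(285,190,305,245),"brush")
# riser front edge at z=.09
print([ray(p,q,.09).round(3) for q in [(278,203),(382,187)]])
w_=robot.snapshot("wrist");print(np.array(w_["mount"]).round(3),np.array(w_["camera_matrix"]).round(0).tolist())
```

```text
case 416 [ 0.577 -0.256] [0.086 0.075] 13.012106895446777
[[0.5270000100135803, -0.2290000021457672], [0.5429999828338623, -0.3019999861717224], [0.6269999742507935, -0.28200000524520874], [0.6100000143051147, -0.20999999344348907]]
lid 291 [ 0.582 -0.256] [0.079 0.044] 14.499062538146973
[[0.5379999876022339, -0.24500000476837158], [0.5490000247955322, -0.28700000047683716], [0.625, -0.2669999897480011], [0.6140000224113464, -0.22499999403953552]]
mat 4784 [0.573 0.236] [0.216 0.278] 7.128113746643066
[[0.4480000138282776, 0.36000001430511475], [0.4830000102519989, 0.08399999886751175], [0.6970000267028809, 0.11100000143051147], [0.6629999876022339, 0.3869999945163727]]
mag 404 [0.539 0.434] [0.074 0.072] 4.108726501464844
[[0.49900001287460327, 0.46700000762939453], [0.5040000081062317, 0.39500001072883606], [0.578000009059906, 0.4009999930858612], [0.5730000138282776, 0.4729999899864197]]
brush 236 [ 0.53  -0.107] [0.131 0.022] 7.897169589996338
[[0.46299999952316284, -0.10599999874830246], [0.4659999907016754, -0.12700000405311584], [0.5960000157356262, -0.10899999737739563], [0.5929999947547913, -0.08799999952316284]]
[array([ 0.571, -0.052,  0.09 ]), array([ 0.629, -0.396,  0.09 ])]
[[ 0.    -0.947 -0.32   0.082]
 [ 1.     0.     0.    -0.   ]
 [ 0.    -0.32   0.947 -0.12 ]
 [ 0.     0.     0.     1.   ]] [[281.0, 0.0, 253.0], [0.0, 281.0, 188.0], [0.0, 0.0, 1.0]]
```

>>> jog_arm(motion=[[1, 4.3, -2.1, 0, 0, 0, 0.4], [1, 4.3, -2.1, 0, 0, 0, 0.4], [1, 4.3, -2.1, 0, 0, 0, 0.4], [1, 4.3, -2.1, 0, 0, 0, 0.4], [1, 4.3, -2.1, 0, 0, 0, 0.4], [1, 4.3, -2.1, 0, 0, 0, 0.4], [1, 4.3, -2.1, 0, 0, 0, 0.4], [1, 4.3, -2.1, 0, 0, 0, 0.4], [1, 4.3, -2.1, 0, 0, 0, 0.4], [1, 4.3, -2.1, 0, 0, 0, 0.4], [1, 0, 0, 0, 0, 0, 0], [1, 0, 0, 0, 0, 0, 0]])

```text
clock: 2.7
tool_pos: [0.5446, -0.2781, 0.2532]
tcp_rot: [3.12, 0.369, -0.001]
force: [-0.2, 0.6, -0.0]
gripper_width: 0.0852
```

```bash
cat >> h.py <<'E'
def st():
    s=robot.read_state();R=Ro.from_rotvec(s["tcp_rot"]).as_matrix()
    print("t",round(s["clock"],2),"pos",np.round(s["tool_pos"],4),"xyaw",round(np.degrees(np.arctan2(R[1,0],R[0,0])),1),"z",R[:,2].round(3),"F",np.round(s["force"],1),"w",round(s["gripper_width"],4))
    return np.array(s["tool_pos"]),R
E
python3 - <<'E'
from h import *
st(); p=snap("wrist","w1.png"); find(p,"wrist",["case","lid","case_tail","brush","coupon","riser"]); np.savez("w1.npz",**p)
E
```

```text
t 2.7 pos [ 0.5446 -0.2781  0.2532] xyaw 13.5 z [-0. -0. -1.] F [-0.2  0.6 -0. ] w 0.0852
wrist case 0.85 [ 0.569 -0.261  0.051] [244. 143.]
wrist lid 0.65 [ 0.58  -0.255  0.037] [241. 131.]
wrist case_tail 0.72 [ 0.57  -0.264  0.05 ] [247. 143.]
wrist brush 0.71 [ 0.53  -0.117  0.017] [127. 142.]
wrist coupon 0.67 [ 0.598 -0.35   0.008] [318. 132.]
wrist riser 0.77 [ 0.654 -0.228  0.084] [229.  53.]
wrist riser 0.37 [ 0.568 -0.261  0.052] [244. 144.]
```

View pics/w1.png

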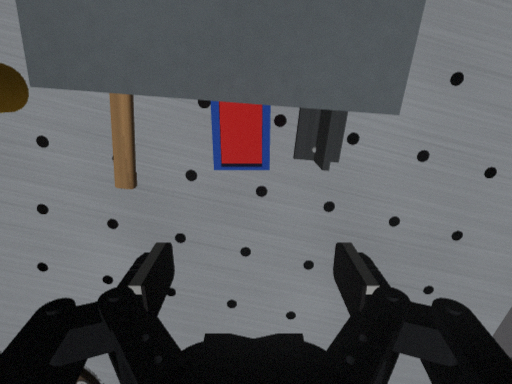

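The case tail spans (215–270, 170) and lies square to the image. The riser edge runs from (30,86) to (400,114), with the brush at (125,187) and the T-piece at (295–345,165).

Run:
```python
from h import *
p=dict(np.load("w1.npz")); hsv=cv2.cvtColor(p["color"],cv2.COLOR_RGB2HSV);H,S,V=cv2.split(hsv)
m=(((H>100)&(H<130)&(S>140))|(((H<8)|(H>172))&(S>120))).astype(np.uint8); m[:95]=0;m[200:]=0;m[:,:180]=0;m[:,300:]=0
# edges: left/right extremes in rows
rows=range(112,166); 
L=np.array([ray(p,(np.nonzero(m[r])[0].min()-.5,r),.051)[:2] for r in rows]);Rr=np.array([ray(p,(np.nonzero(m[r])[0].max()+.5,r),.051)[:2] for r in rows])
for n,E in(("L",L),("R",Rr)):
    f=np.polyfit(E[:,0],E[:,1],1); print(n,f,np.degrees(np.arctan(f[0])),E[[0,-1]].round(4).tolist())
c=range(222,265); T=np.array([ray(p,(x,np.nonzero(m[:,x])[0].max()+.5),.051)[:2] for x in c]); print("tail",T[[0,-1]].round(4).tolist(),T.mean(0).round(4), np.degrees(np.arctan2(*(T[0]-T[-1])))) 
a,b=ray(p,(30,86),.09),ray(p,(400,114),.09);print("riser",a.round(3),b.round(3),np.degrees(np.arctan2(b[0]-a[0],a[1]-b[1])))
```

```text
L [ 0.24279341 -0.36169925] 13.646970693591863 [[0.5941, -0.2169], [0.5356, -0.2316]]
R [ 0.2352933  -0.42417626] 13.240475547731677 [[0.6094, -0.2805], [0.5507, -0.2945]]
tail [[0.5326, -0.2424], [0.5442, -0.2907]] [ 0.5384 -0.2666] -13.520672446726092
riser [ 0.581 -0.051  0.09 ] [ 0.639 -0.402  0.09 ] 9.374690259009512
```

>>> jog_arm(motion=[[1, 0.6, -0.75, 3, 0, 0, 0], [1, 0.6, -0.75, 3, 0, 0, 0], [1, 0, 0, 3, 0, 0, 0], [1, 0, 0, 3, 0, 0, 0], [1, 0, 0, 3, 0, 0, 0], [1, 0, 0, 3, 0, 0, 0], [1, 0, 0, 2, 0, 0, 0], [1, 0, 0, 1.8, 0, 0, 0], [1, 0, 0, 0, 0, 0, 0]])

```text
clock: 4.18
tool_pos: [0.5526, -0.2605, 0.0343]
tcp_rot: [-3.119, -0.368, 0.002]
force: [1.0, -0.5, 0.8]
gripper_width: 0.0853
```

>>> jog_arm(motion=[[-1, 0, 0, 0, 0, 0, 0], [-1, 0, 0, 0, 0, 0, 0], [-1, 0, 0, 0, 0, 0, 0], [-1, 0, 0, 0, 0, 0, 0], [-1, 0, 0, 0, 0, 0, 0], [-1, 0, 0, 0, 0, 0, 0]])

```text
clock: 4.92
tool_pos: [0.5534, -0.2609, 0.0364]
tcp_rot: [3.119, 0.368, 0.002]
force: [-1.5, -0.5, 6.7]
gripper_width: 0.0654
```

>>> jog_arm(motion=[[-1, -0.5, 0, 0, 0, 0, 0], [-1, -1, 0, 0, 0, 0, 0], [-1, -1, 0, 0, 0, 0, 0], [-1, -1, 0, 0, 0, 0, 0], [-1, -1, 0, 0, 0, 0, 0], [-1, -1, 0, 0, 0, 0, 0], [-1, -1, 0, 0, 0, 0, 0], [-1, -1, 0, 0, 0, 0, 0], [-1, -1, 0, 0, 0, 0, 0], [-1, -1, 0, 0, 0, 0, 0], [-1, -1, 0, 0, 0, 0, 0], [-1, -1, 0, 0, 0, 0, 0], [-1, -0.5, 0, 0, 0, 0, 0], [-1, 0, 0, 0, 0, 0, 0], [-1, 0, 0, 0, 0, 0, 0]])

```text
clock: 6.8
tool_pos: [0.4371, -0.2894, 0.0364]
tcp_rot: [3.118, 0.367, 0.004]
force: [1.0, -2.7, 7.9]
gripper_width: 0.0652
```

>>> jog_arm(motion=[[1, 0, 0, 0, 0, 0, 0], [1, 0, 0, 0, 0, 0, 0], [1, 0, 0, 0, 0, 0, 0], [1, 0, 0, 0, 0, 0, 0], [1, 0, 0, 0, 0, 0, 0], [1, 0, 0, -2, 0, 0, 0], [1, 0.5, 0, -4, 0, 0, 0], [1, 2, 0, -4, 0, 0, 0], [1, 2, 0, -4, 0, 0, 0], [1, 2, 0, -4, 0, 0, 0], [1, 0, 0, 0, 0, 0, 0]])

```text
clock: 8.18
tool_pos: [0.5012, -0.2735, 0.218]
tcp_rot: [3.116, 0.37, 0.006]
force: [-0.1, 0.0, -0.1]
gripper_width: 0.0852
```

Run:
```python
from h import *
st(); p=snap("wrist","w2.png"); find(p,"wrist",["case","lid","lid_pull"]); np.savez("w2.npz",**p)
```

```text
t 8.18 pos [ 0.5012 -0.2735  0.218 ] xyaw 13.5 z [ 0.005 -0.003 -1.   ] F [-0.1  0.  -0.1] w 0.0852
wrist case 0.62 [ 0.503 -0.265  0.049] [246. 172.]
wrist lid 0.95 [ 0.52  -0.272  0.037] [255. 156.]
wrist lid_pull 0.55 [ 0.517 -0.27   0.036] [253. 157.]
```

View pics/w2.png

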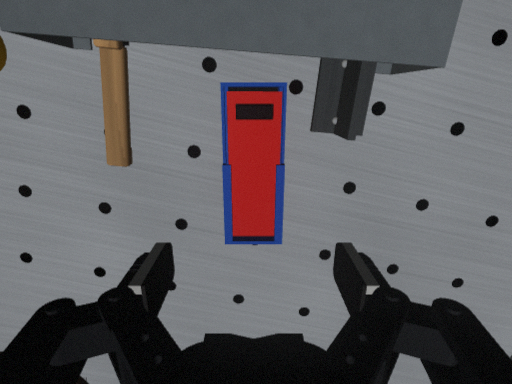

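The case lies clear: its front edge is at row 83, below the riser edge at about row 55, and its tail is at row 244. The lid is shut with the pull block at (254,112), and the brush and T-piece look undisturbed.

```bash
cat > pose.py <<'E'
from h import *
def pose(p,zb=0,roi=(180,60,330,260)):
    hsv=cv2.cvtColor(p["color"],cv2.COLOR_RGB2HSV);H,S,V=cv2.split(hsv)
    m=((H>100)&(H<130)&(S>140)).astype(np.uint8);x0,y0,x1,y1=roi;k=np.zeros_like(m);k[y0:y1,x0:x1]=m[y0:y1,x0:x1]
    n,l,s,c=cv2.connectedComponentsWithStats(k); k=np.isin(l,[i for i in range(1,n) if s[i,4]>60])
    ys,xs=np.nonzero(k);A=np.stack([xs,ys],1); 
    q=cv2.boxPoints(cv2.minAreaRect(A.astype(np.float32)))
    t,b,lf,rt=ys.min(),ys.max(),xs.min(),xs.max()
    fr=ray(p,(np.median(xs[ys<t+2]),t-.0),zb+.042);ta=ray(p,(np.median(xs[ys>b-2]),b+1),zb+.051)
    d=(fr-ta)[:2]; L=np.linalg.norm(d); yaw=np.degrees(np.arctan2(d[1],d[0])); mid=(fr+ta)[:2]/2
    print("front",fr.round(4),"tail",ta.round(4),"L",L.round(4),"yaw",yaw.round(2),"mid",mid.round(4)); return mid,yaw
E
python3 - <<'E'
from pose import *
p=dict(np.load("w2.npz")); m,y=pose(p); P,R=st(); print("tool shift to mid cm",(R.T@(np.r_[m,.035]-P)*100).round(2))
E
```

```text
front [ 0.5912 -0.2523  0.042 ] tail [ 0.4202 -0.2929  0.051 ] L 0.1757 yaw 13.37 mid [ 0.5057 -0.2726]
t 8.38 pos [ 0.4988 -0.2732  0.2142] xyaw 13.5 z [-0.002  0.001 -1.   ] F [1.  0.1 0.4] w 0.0852
tool shift to mid cm [ 0.71  0.13 17.92]
```

>>> jog_arm(motion=[[1, 0.4, 0.05, 2, 0, 0, 0], [1, 0.4, 0, 3.5, 0, 0, 0], [1, 0, 0, 3.5, 0, 0, 0], [1, 0, 0, 3.5, 0, 0, 0], [1, 0, 0, 3, 0, 0, 0], [1, 0, 0, 2.5, 0, 0, 0], [1, 0, 0, 0, 0, 0, 0], [-1, 0, 0, 0, 0, 0, 0], [-1, 0, 0, 0, 0, 0, 0], [-1, 0, 0, 0, 0, 0, 0], [-1, 0, 0, 0, 0, 0, 0], [-1, 0, 0, 0, 0, 0, 0], [-1, 0, 0, 0, 0, 0, 0]])

```text
clock: 10.0
tool_pos: [0.5076, -0.2724, 0.0362]
tcp_rot: [3.119, 0.368, 0.001]
force: [-2.9, -2.1, 6.9]
gripper_width: 0.0651
```

>>> jog_arm(motion=[[-1, 0, 0, -0.5, 0, 0, 0], [-1, 0, 0, -1, 0, 0, 0], [-1, 0, 0, -2, 0, 0, 0], [-1, 0, 0, -2.5, 0, 0, 0], [-1, 0, 0, -2.5, 0, 0, 0], [-1, 0, 0, -2.5, 0, 0, 0], [-1, 0, 0, -2.5, 0, 0, 0], [-1, 0, 0, -2.5, 0, 0, 0], [-1, 0, 0, -2.5, 0, 0, 0], [-1, 0, 0, -2, 0, 0, 0], [-1, 0, 0, -1.5, 0, 0, 0], [-1, 0, 0, -0.5, 0, 0, 0], [-1, 0, 0, 0, 0, 0, 0]])

```text
clock: 11.62
tool_pos: [0.5073, -0.2719, 0.26]
tcp_rot: [-3.12, -0.368, 0.001]
force: [0.6, -0.1, -10.3]
gripper_width: 0.0649
```

>>> jog_arm(motion=[[-1, 0.38, -0.92, 0, 0, 0, 0], [-1, 0.88, -2.14, 0, 0, 0, 0], [-1, 1.257, -3.064, 0, 0, 0, 0], [-1, 1.257, -3.064, 0, 0, 0, 0], [-1, 1.257, -3.064, 0, 0, 0, 0], [-1, 1.257, -3.064, 0, 0, 0, 0], [-1, 1.257, -3.064, 0, 0, 0, 0], [-1, 1.257, -3.064, 0, 0, 0, 0], [-1, 1.257, -3.064, 0, 0, 0, 0], [-1, 1.257, -3.064, 0, 0, 0, 0], [-1, 1.257, -3.064, 0, 0, 0, 0], [-1, 1.257, -3.064, 0, 0, 0, 0], [-1, 1.257, -3.064, 0, 0, 0, 0], [-1, 1.257, -3.064, 0, 0, 0, 0], [-1, 0.88, -2.14, 0, 0, 0, 1.6], [-1, 0.38, -0.92, 0, 0, 0, 1.6], [-1, 0, 0, 0, 0, 0, 1.6], [-1, 0, 0, 0, 0, 0, 1.6], [-1, 0, 0, 0, 0, 0, 0], [-1, 0, 0, 0, 0, 0, 0]])

```text
clock: 14.12
tool_pos: [0.579, 0.1857, 0.2603]
tcp_rot: [3.136, 0.193, 0.0]
force: [-0.3, -0.7, -9.5]
gripper_width: 0.0652
```

Run:
```python
from h import *
st(); p=snap("wrist","w3.png"); find(p,"wrist",["mat","case","spraycan","magnet","lid_pull"]); np.savez("w3.npz",**p)
```

```text
t 14.12 pos [0.579  0.1857 0.2603] xyaw 7.0 z [ 0. -0. -1.] F [-0.3 -0.7 -9.5] w 0.0652
wrist mat 0.6 [0.597 0.331 0.003] [146. 130.]
wrist mat 0.19 [0.615 0.184 0.264] [269. 205.]
wrist spraycan 0.7 [0.569 0.06  0.167] [401. 229.]
wrist spraycan 0.36 [0.612 0.19  0.26 ] [253. 205.]
wrist magnet 0.96 [0.547 0.432 0.015] [ 67. 160.]
wrist lid_pull 0.7 [0.609 0.189 0.261] [255. 214.]
```

View pics/w3.png

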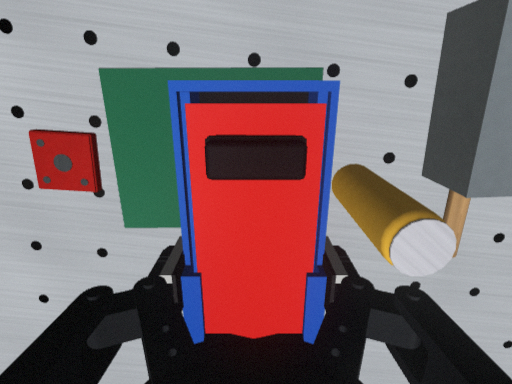

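The case is held level over the mat with the lid shut. Mat corners show at (100,69), (323,69) and (123,228), and the can is at (400,230), clear to the right.

Run:
```python
from h import *
p=dict(np.load("w3.npz")); A,B,C=[ray(p,q,.003)[:2] for q in[(100,68.5),(323,68.5),(123,228)]]
print(A,B,C,np.linalg.norm(A-B),np.linalg.norm(A-C),np.degrees(np.arctan2(B[0]-A[0],A[1]-B[1])))
e=(A-C)/np.linalg.norm(A-C); n=np.array([e[1],-e[0]]) # toward right(-y)
mid=A-.11*e+.14*n; print("mat mid",mid.round(4),np.degrees(np.arctan2(e[1],e[0])))
P,R=st(); d=P[:2]-mid; print("tool in mat x,y",(d@e).round(4),(-d@n).round(4))
```

```text
[0.66593657 0.38824053] [0.69996939 0.11412284] [0.44803752 0.365225  ] 0.2762222686486711 0.2191111811648392 7.0772877525452635
mat mid [0.5713 0.2375] 6.029494052730397
t 14.43 pos [0.5791 0.1859 0.2603] xyaw 7.1 z [ 0. -0. -1.] F [ 0.4 -0.1 -9. ] w 0.0648
tool in mat x,y 0.0024 -0.0521
```

>>> jog_arm(motion=[[-1, 0, 0, 0.5, 0, 0, 0], [-1, 0, 0, 1.5, 0, 0, 0], [-1, 0, 0, 2.5, 0, 0, 0], [-1, 0, 0, 3, 0, 0, 0], [-1, 0, 0, 3, 0, 0, 0], [-1, 0, 0, 3, 0, 0, 0], [-1, 0, 0, 3, 0, 0, 0], [-1, 0, 0, 2.5, 0, 0, 0], [-1, 0, 0, 1.5, 0, 0, 0], [-1, 0, 0, 0.8, 0, 0, 0], [-1, 0, 0, 0.4, 0, 0, 0], [-1, 0, 0, 0.2, 0, 0, 0], [-1, 0, 0, 0.15, 0, 0, 0], [-1, 0, 0, 0, 0, 0, 0], [-1, 0, 0, 0, 0, 0, 0]])

```text
clock: 16.3
tool_pos: [0.5791, 0.186, 0.04]
tcp_rot: [3.136, 0.194, 0.001]
force: [0.1, 0.4, -10.2]
gripper_width: 0.0651
```

>>> jog_arm(motion=[[-1, 0, 0, 0.1, 0, 0, 0], [-1, 0, 0, 0.05, 0, 0, 0], [-1, 0, 0, 0, 0, 0, 0]])

```text
clock: 16.68
tool_pos: [0.5792, 0.186, 0.0392]
tcp_rot: [3.136, 0.194, 0.001]
force: [-4.1, -1.1, 5.4]
gripper_width: 0.0653
```

>>> jog_arm(motion=[[1, 0, 0, 0, 0, 0, 0], [1, 0, 0, 0, 0, 0, 0], [1, 0, 0, 0, 0, 0, 0], [1, 0, 0, 0, 0, 0, 0], [1, 0, 0, 0, 0, 0, 0], [1, 0, 0, -2, 0, 0, 0], [1, 0, 0, -3, 0, 0, 0], [1, 0, 0, -3, 0, 0, 0], [1, 1, 0, -3, 0, 0, 0], [1, 1, 0, -2, 0, 0, 0], [1, 0, 0, 0, 0, 0, 0], [1, 0, 0, 0, 0, 0, 0], [1, 0, 0, 0, 0, 0, 0]])

```text
clock: 18.3
tool_pos: [0.5982, 0.1884, 0.1671]
tcp_rot: [3.135, 0.194, -0.003]
force: [-0.1, -0.0, 0.2]
gripper_width: 0.0856
```

Run:
```python
from pose import *
P,R=st(); p=snap("wrist","w4.png"); find(p,"wrist",["case","lid","lid_pull"]); np.savez("w4.npz",**p)
pose(p,.003,(150,20,380,300))
```

```text
t 18.3 pos [0.5982 0.1884 0.1671] xyaw 7.1 z [-0.002 -0.    -1.   ] F [-0.1 -0.   0.2] w 0.0856
wrist case 0.81 [0.579 0.19  0.046] [249. 208.]
wrist case 0.61 [0.592 0.186 0.04 ] [256. 193.]
wrist lid 0.72 [0.592 0.186 0.039] [256. 193.]
wrist lid_pull 0.62 [0.59  0.189 0.039] [252. 195.]
wrist lid_pull 0.31 [ 0.645 -0.04   0.017] [490. 162.]
front [0.6672 0.1981 0.045 ] tail [0.4913 0.1758 0.054 ] L 0.1773 yaw 7.21 mid [0.5793 0.1869]
```

View pics/w4.png

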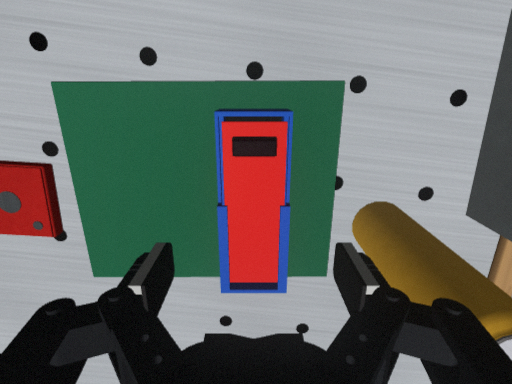

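The case sits on the mat, shut, with its front at (254,111) and tail at (253,292). The pull block is at (233–277, 137–156).

Run:
```python
from h import *
p=dict(np.load("w4.npz")); c=np.array([.5793,.1869]);a=np.radians(7.15);u=np.array([np.cos(a),np.sin(a)]);v=np.array([-u[1],u[0]])
f=lambda uv,z:(lambda d:((d@u*1000).round(1),(d@v*1000).round(1)))(ray(p,uv,z)[:2]-c)
hsv=cv2.cvtColor(p["color"],cv2.COLOR_RGB2HSV);H,S,V=cv2.split(hsv);R=((H<8)|(H>172))&(S>120)
ys=np.nonzero(R[100:310,225])[0]+100; print(ys.min(),ys.max(),f((225,ys.min()),.044),f((225,ys.max()+1),.044))
ys=np.nonzero(R[100:310,283])[0]+100; print(ys.min(),ys.max(),f((255,ys.min()),.044))
col=R[130:170,255]; b=np.nonzero(~col)[0]+130; print(b.min(),b.max(),V[130:160,255],V[147,226:284])
print("block rows: bottom-front",f((255,b.min()),.044),f((255,b.min()),.064),f((255,b.max()+1),.064)); r=np.nonzero(~R[150,228:282])[0]+228; print(f((r.min(),150),.064),f((r.max()+1,150),.064))
P,Rm=st(); print("tool",((P[:2]-c)@u).round(4),((P[:2]-c)@v).round(4))
```

```text
121 205 (np.float64(78.8), np.float64(23.4)) (np.float64(1.3), np.float64(26.0))
122 205 (np.float64(78.0), np.float64(-2.0))
137 155 [218 215 216 214 214 214 139  31  31  29  28  36  35  33  38  38  36  37
  39  37  38  39  40  38  39  39 131 200 213 215] [216 217 218 217 216 203 101  35  37  38  40  37  40  39  43  40  36  39
  44  38  38  37  44  37  37  41  40  35  39  37  39  42  40  37  34  37
  41  39  39  34  34  36  38  38  38  34  39  36  37  34  76 177 211 215
 209 213 211 214]
block rows: bottom-front (np.float64(65.3), np.float64(-2.0)) (np.float64(68.3), np.float64(-1.8)) (np.float64(53.1), np.float64(-1.9))
(np.float64(58.0), np.float64(15.7)) (np.float64(58.0), np.float64(-18.7))
t 18.5 pos [0.5987 0.1885 0.1678] xyaw 7.1 z [-0.001 -0.    -1.   ] F [ 0.8  0.1 -0.5] w 0.0856
tool 0.0195 -0.0009
```

>>> jog_arm(motion=[[0.3, 2, 0.05, 0, 0, 0, 0], [0.3, 2, 0, 2, 0, 0, 0], [0.3, 0, 0, 3, 0, 0, 0], [0.3, 0, 0, 2.5, 0, 0, 0], [0.3, 0, 0, 1.5, 0, 0, 0], [0.3, 0, 0, 0.7, 0, 0, 0], [0.3, 0, 0, 0.2, 0, 0, 0], [0.3, 0, 0, 0, 0, 0, 0]])

```text
clock: 19.5
tool_pos: [0.6389, 0.193, 0.0699]
tcp_rot: [-3.136, -0.194, -0.001]
force: [-0.1, -0.4, 0.4]
gripper_width: 0.0556
```

>>> jog_arm(motion=[[-1, 0, 0, 0, 0, 0, 0], [-1, 0, 0, 0, 0, 0, 0], [-1, 0, 0, 0, 0, 0, 0], [-1, 0, 0, 0, 0, 0, 0]])

```text
clock: 20.0
tool_pos: [0.639, 0.193, 0.0703]
tcp_rot: [-3.136, -0.194, -0.002]
force: [-1.4, 0.8, 6.5]
gripper_width: 0.0342
```

>>> jog_arm(motion=[[-1, 0, 0, -0.15, 0, 0, 0], [-1, 0, 0, -0.2, 0, 0.7, 0], [-1, 0, 0, -0.2, 0, 0.9, 0], [-1, 0, 0, -0.22, 0, 0.9, 0], [-1, 0, 0, 0, 0, 0, 0], [-1, 0, 0, 0, 0, 0, 0]])

```text
clock: 20.75
tool_pos: [0.6386, 0.1929, 0.0769]
tcp_rot: [-3.132, -0.193, -0.068]
force: [-0.7, -0.9, -1.1]
gripper_width: 0.0346
```

Run:
```python
from h import *
st(); p=snap("wrist","w5.png")
```

```text
t 20.75 pos [0.6386 0.1929 0.0769] xyaw 7.1 z [ 0.043  0.005 -0.999] F [-0.7 -0.9 -1.1] w 0.0346
```

View pics/w5.png

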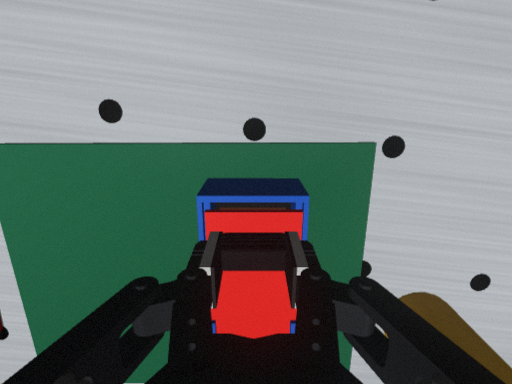

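The lid's front end shows above the lip at row 212 and is evenly placed between the walls, so I'll slide it out.

>>> jog_arm(motion=[[-1, 0.5, 0, 0.005, 0, 0, 0], [-1, 0.75, 0, 0.007, 0, 0, 0], [-1, 0.75, 0, 0.007, 0, 0, 0], [-1, 0.75, 0, 0.007, 0, 0, 0], [-1, 0.75, 0, 0.007, 0, 0, 0], [-1, 0.75, 0, 0.007, 0, 0, 0], [-1, 0.75, 0, 0.007, 0, 0, 0], [-1, 0.75, 0, 0.007, 0, 0, 0], [-1, 0, 0, 0, 0, 0, 0], [-1, 0, 0, 0, 0, 0, 0]])

```text
clock: 22.05
tool_pos: [0.6954, 0.1999, 0.0788]
tcp_rot: [-3.132, -0.193, -0.068]
force: [0.1, -0.2, -2.1]
gripper_width: 0.0344
```

Run:
```python
from h import *
st(); p=snap("wrist","w6.png");s=robot.read_state();print(s["wrist_torque"])
```

```text
t 22.05 pos [0.6954 0.1999 0.0788] xyaw 7.1 z [ 0.043  0.005 -0.999] F [ 0.1 -0.2 -2.1] w 0.0344
[ 0.01482004 -0.00469938  0.01080883]
```

View pics/w6.png

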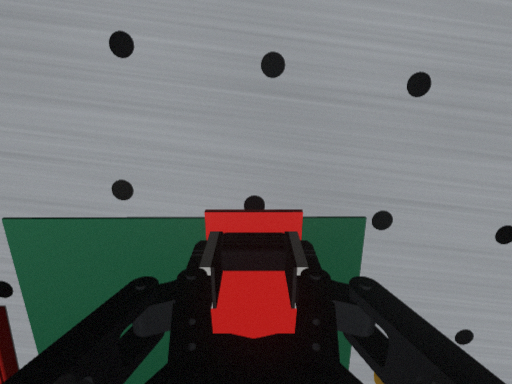

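The lid slides freely with the gripper and stays straight, its front edge at row 212 as before. I'll finish the slide and then lift.

>>> jog_arm(motion=[[-1, 0.75, 0, 0.007, 0, 0, 0], [-1, 0.75, 0, 0.007, 0, 0, 0], [-1, 0.75, 0, 0.007, 0, 0, 0], [-1, 0.75, 0, 0.007, 0, 0, 0], [-1, 0.75, 0, 0.007, 0, 0, 0], [-1, 0.75, 0, 0.007, 0, 0, 0], [-1, 0.75, 0, 0.007, 0, 0, 0], [-1, 0.25, 0, 0, 0, 0, 0], [-1, 0, 0, 0, 0, 0, 0], [-1, 0, 0, 0, 0, 0, 0], [-1, 0, 0, 0, 0, 0, 0]])

```text
clock: 23.48
tool_pos: [0.75, 0.2067, 0.0809]
tcp_rot: [-3.132, -0.193, -0.068]
force: [-0.2, 1.0, -0.5]
gripper_width: 0.0342
```

>>> jog_arm(motion=[[-1, 0, 0, -0.5, 0, 0, 0], [-1, 0, 0, -1, 0, 0, 0], [-1, 0, 0, -1.5, 0, -0.6, 0], [-1, 0, 0, -1.2, 0, -0.9, 0], [-1, 0, 0, -0.8, 0, -1, 0], [-1, 0, 0, 0, 0, 0, 0], [-1, -0.5, -0.6, 0, 0, 0, 0], [-1, -1.5, -1.6, 0, 0, 0, 0], [-1, -2, -2.1, 0, 0, 0, 0], [-1, -2, -2.1, 0, 0, 0, 0], [-1, -2, -2.1, 0, 0, 0, 0], [-1, -1.5, -1.5, 0, 0, 0, 0], [-1, -0.5, -0.5, 0, 0, 0, 0], [-1, 0, 0, 0, 0, 0, 0], [-1, 0, 0, 0, 0, 0, 0]])

```text
clock: 25.35
tool_pos: [0.6368, 0.2978, 0.1307]
tcp_rot: [3.136, 0.192, 0.0]
force: [1.6, 0.2, -2.1]
gripper_width: 0.0343
```

Run:
```python
from h import *
st(); p=snap("wrist","w7.png")
```

```text
t 25.35 pos [0.6368 0.2978 0.1307] xyaw 7.0 z [ 0. -0. -1.] F [ 1.6  0.2 -2.1] w 0.0343
```

View pics/w7.png

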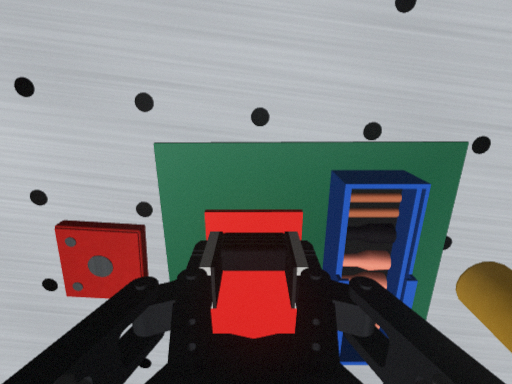

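The open case is at (375,260) and undisturbed. The lid hangs level over free mat, with the magnet clear at (100,260). I'll lower it to a TCP height of about 0.034.

>>> jog_arm(motion=[[-1, 0, 0, 0.5, 0, 0, 0], [-1, 0, 0, 1.5, 0, 0, 0], [-1, 0, 0, 2, 0, 0, 0], [-1, 0, 0, 2, 0, 0, 0], [-1, 0, 0, 1.5, 0, 0, 0], [-1, 0, 0, 0.8, 0, 0, 0], [-1, 0, 0, 0.6, 0, 0, 0], [-1, 0, 0, 0.3, 0, 0, 0], [-1, 0, 0, 0.2, 0, 0, 0], [-1, 0, 0, 0.1, 0, 0, 0], [-1, 0, 0, 0, 0, 0, 0], [-1, 0, 0, 0, 0, 0, 0]])

```text
clock: 26.9
tool_pos: [0.6362, 0.2984, 0.036]
tcp_rot: [3.136, 0.194, 0.0]
force: [-0.0, -0.2, -2.4]
gripper_width: 0.0341
```

>>> jog_arm(motion=[[-1, 0, 0, 0.1, 0, 0, 0], [-1, 0, 0, 0.1, 0, 0, 0], [-1, 0, 0, 0.05, 0, 0, 0], [-1, 0, 0, 0, 0, 0, 0], [-1, 0, 0, 0, 0, 0, 0]])

```text
clock: 27.52
tool_pos: [0.6362, 0.2984, 0.0334]
tcp_rot: [3.136, 0.193, 0.0]
force: [-0.5, -0.2, -0.2]
gripper_width: 0.0345
```

>>> jog_arm(motion=[[-1, 0, 0, 0.05, 0, 0, 0], [-1, 0, 0, 0.03, 0, 0, 0], [-1, 0, 0, 0, 0, 0, 0]])

```text
clock: 27.9
tool_pos: [0.6362, 0.2984, 0.0333]
tcp_rot: [3.136, 0.194, 0.0]
force: [-3.7, -1.0, 7.2]
gripper_width: 0.0343
```

Contact: 7 N upward. Now I'll release and withdraw.

>>> jog_arm(motion=[[0.3, 0, 0, 0, 0, 0, 0], [0.3, 0, 0, 0, 0, 0, 0], [0.3, 0, 0, 0, 0, 0, 0], [0.3, 0, 0, 0, 0, 0, 0], [0.3, 0, 0, -1, 0, 0, 0], [0.3, 0, 0, -3, 0, 0, 0], [0.3, 0, 0, -4, 0, 0, 0], [0.3, 0, 0, -4, 0, 0, 0], [0.3, 0, 0, -4, 0, 0, 0], [0.3, 0, 0, -4, 0, 0, 0], [0.3, 0, 0, 0, 0, 0, 0], [0.3, 0, 0, 0, 0, 0, 0], [0.3, 0, 0, 0, 0, 0, 0]])

```text
clock: 29.52
tool_pos: [0.6358, 0.2983, 0.2313]
tcp_rot: [3.135, 0.193, -0.003]
force: [0.9, 0.0, -0.2]
gripper_width: 0.0557
```

Run:
```python
from h import *
st(); p=snap("wrist","w8.png"); find(p,"wrist",["case","lid","lid_pull","mat","magnet","spraycan"])
a=snap("top"); find(a,"top",["brush","coupon","spraycan","magnet"])
```

```text
t 29.52 pos [0.6358 0.2983 0.2313] xyaw 7.1 z [-0.002 -0.001 -1.   ] F [ 0.9  0.  -0.2] w 0.0557
wrist case 0.9 [0.608 0.183 0.029] [344. 200.]
wrist lid 0.91 [0.585 0.286 0.001] [258. 199.]
wrist lid_pull 0.95 [0.584 0.292 0.003] [253. 200.]
wrist mat 0.55 [0.601 0.255 0.003] [283. 191.]
wrist magnet 0.71 [0.548 0.433 0.018] [142. 217.]
wrist spraycan 0.64 [0.571 0.073 0.101] [461. 269.]
top brush 0.81 [ 0.533 -0.108  0.017] [294. 218.]
top coupon 0.9 [ 0.59  -0.347  0.007] [362. 203.]
top spraycan 0.62 [0.545 0.038 0.182] [250. 206.]
```

View pics/w8.png

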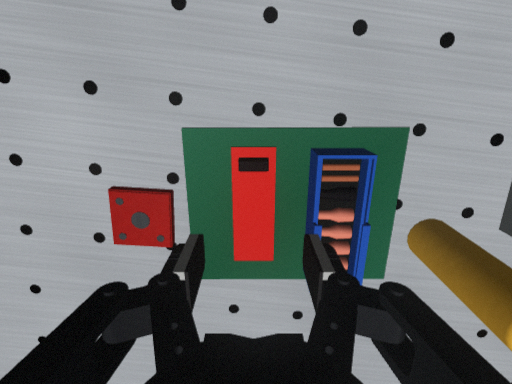

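The picture shows the lid flat on the mat at (254,205) and the case on the mat at (342,215). The bystanders are where they started and the gripper is clear.

```bash
python3 -c "
from h import *
print(robot.sign_off())"
```

```text
the job is handed in; nothing more can be done
None
```

I did every step of the task in order and handed the job in at about 30 s of the 64 s allowed. The hand-in reports no verdict, so success rests on the checks below.

**What I did:** I drew the case out 120 mm by its tail and let go. I then took it round the middle, carried it level over the spray can and set it down on the mat, still shut. I raised the lid's pull end about 7 mm with a 2.5° pitch, slid the lid about 110 mm straight out and laid it flat on the mat. I let go only once I felt contact (7 N).

**Last checks:**
- **Case and lid:** the last picture shows both inside the mat outline. Their middles are about 0.1 m apart, and the lid's measured surface is about 1–3 mm above the bench.
- **Bystanders:** the brush, T-piece and spray can measured within about 7 mm of their starting places in the top view.
- **Missed detection:** the network did not find the magnet in the top picture. The wrist picture puts it at (0.548, 0.433), where it also stood at the start.

Apart from that missed detection, no check failed or disagreed.

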